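# Take the dial padlock off the laser supply's hatch

## Task

Open the brass dial padlock that locks the hatch of the laser supply box: turn its dial clockwise until the white pointer clicks in at the eighth mark (counted clockwise from the red one), then back anticlockwise to the sixth. Pull the lock body away from the hasp so that the shackle slides out fully, work the open shackle off the hasp's staple, and finish holding the opened lock in the gripper, level with its dial up, still and at least 10 cm above the box top. Leave the objective, bottle, slide box and mouse where they stand.

Things in the scene. Friction and masses are not known exactly. Their poses are not given: they have to be found in the camera images.
- lock_center (a point): Centre of the brass padlock body, half-way up. A block 56 mm along x, 54 mm across y, 24 mm high, lying dial up on a rubber pad on the box. x points from the body to shackle and staple, z up. Whole lock 0.3 to 0.5 kg, loose: the staple keeps it from turning with the dial. Its two sides (54 mm apart across y) are free to grip.
- padlock: The same padlock with its dial and shackle; origin at the centre of the body's underside, same axes. It has ten marks around the dial, 36 degrees apart: the red one, on the shackle side (+x), is zero; the white ones are one to nine, counted clockwise from above.
- knob_center (a point): Centre of the dial's round steel grip (26 mm diameter, 20 mm high), upright on the body's centre, 27 mm above lock_center: it stands from 5 to 25 mm above the body's top face. Under it is the dial's black skirt, 44 mm diameter, its top 5 mm above the body's top face.
- dial (a joint): Dial angle (rad), growing clockwise seen from above, 0 with the white pointer at the red mark; no stops; one mark is 0.628 rad, so eight is 5.027, six is 3.770. It clicks into a notch at each mark (under 0.1 N m between notches) and, let go, snaps to the nearest. It starts at four, five or six.
- pointer_tip (a point): Outer end of the white pointer line on the dial's skirt, 20 mm from the dial's axis, 28 mm above the lock's underside. The pointer line runs on over the top of the grip.
- mark_eight (a point): Where pointer_tip lies with the pointer at the eighth mark, the first number. Reached clockwise, it sets a hidden wheel, to be right within about 12 degrees; turning back to six leaves that wheel set. If eight is overrun by more, turn on clockwise a full turn to eight again.
- mark_six (a point): Where pointer_tip lies with the pointer at the sixth mark, the second number, reached by turning back anticlockwise from eight; to be right within about 9 degrees for the shackle to come free.
- shackle (a joint): How far the shackle has slid out of the body along the lock's x (m): 0 shut, 0.014 fully out; it does not swivel. Locked, it gives a millimetre or two. With the combination set it slides at a pull of about 3 N and stays where it is left. Shut, its free leg's tip sits in the body's front face, 28 mm from lock_center; fully out, a gap of 12 mm is left between tip and face.
- shackle_crown (a point): Middle of the shackle's far end, on the bar's centre line. The shackle is an 8 mm round steel bar in a level U, 12 mm above the lock's underside: fixed leg at y = +16 mm of lock_center, free leg (through the staple) at y = -16 mm. Shut, the inside of the U's end is 62 mm from lock_center along x.
- staple_eye (a point): Centre of the hasp's staple, an upright loop of 5 mm round bar fixed to the box, opening 14 mm wide, top 25 mm above the pad, 46 mm in x and -16 mm in y from lock_center at the start; the free leg passes through along x. Body back 14 mm: U meets staple; 14 mm more: shackle out. With the eye 34 mm ahead of lock_center it is in the gap, and the lock lifts off straight up.
- supply_box: Dark grey laser supply box, 280 (x) by 360 (y) by 90 mm high, fixed; origin at the centre of its underside, axes parallel to the lock's at the start. On top: an aluminium hatch (2 mm proud), a 3 mm black rubber pad under the lock, the steel hasp strap round the staple's foot, flush with the pad.
- objective: Bystander: steel microscope objective with a yellow band, 29 mm diameter, 45 mm high, standing on the hatch; origin at the centre of its underside.
- bottle: Bystander: amber bottle with a white cap, 48 mm diameter, 110 mm high, on the bench; origin at the centre of its underside.
- slide_box: Bystander: blue slide box, 100 by 85 by 32 mm, on the bench; origin at the centre of its underside.
- mouse: Bystander: black computer mouse, 105 by 60 by 33 mm, on the bench; origin at the centre of its underside.
Things that resemble listed ones, but are neither listed nor needed, are in the scene too. Leave any blue look-alike of the padlock alone.

How it is judged:
By the outcome, as a careful person would: the job done as asked, in the order asked, and still so for the second after the job is handed in, while the arm keeps its last pose, push and grip.
It also fails if it takes over 51 s, if anything falls off the work surface, if the arm or the gripper's body presses on something with over 40 N, if the wrist force passes 120 N, or if a joint passes its speed limit or range.

## Robot

A 6-joint arm with a two-finger parallel gripper is mounted at the origin on the work surface. World frame = base frame: x ahead of the robot, y to its left, z up, the work surface at z = 0. Lengths are in mm, angles in rad, forces in N, time in s.
With the tool pointing down it reaches from about 300 to 775 mm from the base axis. Payload 14.6 kg.
Tool frame: the origin (TCP) lies on the front face of the gripper's body, between the roots of the fingers; the fingertips stand 97 mm ahead of it and the grasp point (between the pads) lies 78 mm ahead of it; z points along the fingers, y is the line along which they close (so a half turn about z gives the same grasp; the last joint's range is limited). The gripper opens to 94 mm and grips with 3 to 60 N. Pads are 16 mm wide; open, the fingers measure 119 mm over their backs; the gripper's body (75 mm by 177 mm) begins 78 mm behind the grasp point.
Start: joints at [-1.365, 0.3, 1.521, -0, 1.321, -0.067], TCP at [148.179, -529.654, 302.646] pointing down, gripper open.
Joint ranges: [-3.03, 3.03], [-0.79, 2.21], [0.23, 2.52], [-1.04, 4.18], [0, 3.07], [-2.55, 2.55]. Speed limits (rad/s): [2.22, 2.22, 2.57, 3.14, 3.14, 3.14].

## Interface

Orientations are given as [roll, pitch, yaw] about the fixed x, y, z axes, in that order (R = Rz(yaw) Ry(pitch) Rx(roll)).
In Python, from cell import * gives the robot as it stands.
- The arm moves only by the tool carry_out, never from a script. Its arguments are lists of equal length, an entry for each row: "slide": the shift along the world's x, y, z scaled (see below), a list of three; "dr": the turn, a rotation vector about the world's x, y, z scaled (see below), a list of three; "gripper": the opening in per cent of the stroke, from 0 (shut) to 100 (fully open). A call has 1 to 10 rows; each row is the pose to reach, as a shift and turn from the pose commanded when the call began, turning the shorter way round; what a row does not reach only later rows make up. The controller multiplies each number of a shift by 0.25 m and each number of a turn by 360 degrees. A row lasts 1/12 s, in which the tool goes at most 41.7 mm and 7.16 degrees, less where a joint would pass 70% of its speed; a pose out of reach is approached as far as the arm can. A call with a number of a shift or a turn outside -1 to 1 is refused whole. A call with a gripper value outside its range is refused whole. The fingers move at their own pace and stop on an object; "newtons" is the grip in N (left out, the last holds). Time passes only in rows, so rows that repeat a pose let the fingers close. It gives the time, the measured TCP pose, the force, the opening and the grip force at its end, in the units of the state.
- read_state(): the state, without advancing time (a new reading comes with each control period).
- camera(name): name is "side" or "top" or "wrist"; returns the picture (480x640x3 uint8, red, green, blue); there is no depth.
- camera_model(name): a dict with "vfov" (degrees; the focal length in pixels is half the picture's height over the tangent of half this angle, whatever the lens; pixels are square), "cx", "cy" (the principal point, pixels), "R" (3x3) and "t" (3): a world point X has camera coordinates R X + t. Camera axes: x right, y down, z forward; pixel columns grow to the right and rows downward; lengths in mm; the calibration is good to about 2 mm. A picture is of the moment at which its call begins: read the wrist's pose just before it. camera_model takes no time and is no camera call; for the wrist camera it gives the pose at the moment of the call.
- sign_off(): hands the job in; it is judged then, once.
The state is a dict: "clock": time; "joints": joint angles; "qd": joint speeds; "effort": joint torques, N m; "eef_pos": TCP position; "eef_rot": TCP orientation; "wrist_force": force on the tool from outside, world axes, zero at the start; "moment": the same for the moment, N m; "finger_gap": finger opening in mm; "finger_force": force on a finger pad.
Only numpy, scipy, OpenCV 4.12 (cv2) and the standard library are available. Lean on these libraries where they do the work, as an engineer would, in place of code of your own. Each camera call takes 0.05 s, during which the arm holds its last target. There are 200 camera calls.

## Working session

There is one attempt and no reset: what is moved stays moved. The work goes in short steps, Python scripts to look and compute and a tool call to move; the robot and the scene stay as the last step left them, time stands still between calls to the robot, and variables do not carry over. Pictures are saved under pics/ and viewed, at most 10 in all, crops included, and the job is handed in when it is done.

Besides the shell and the picture viewer there is one more tool, called after "Emit:" by a JSON object that holds its "api" and its "payload", one argument or row to a line. carry_out: Moves the arm, as the interface text tells. Its arguments: {"type":"object","properties":{"slide":{"type":"array","items":{"type":"array","items":{"type":"number","minimum":-1,"maximum":1}}},"dr":{"type":"array","items":{"type":"array","items":{"type":"number","minimum":-1,"maximum":1}}},"gripper":{"type":"array","items":{"type":"number"}},"newtons":{"type":"number"}},"required":["slide","dr","gripper"]}

```bash
mkdir -p pics; ls; python3 - <<'E'
from cell import *
import cv2,numpy as np
s=read_state();print(s)
ims=[]
for n in("side","top","wrist"):
    m=camera_model(n);print(n,m)
    im=camera(n);cv2.imwrite(f"pics/{n}0.png",im[:,:,::-1])
E
```

```text
pics
{'clock': 0.0, 'joints': array([-1.36456344e+00,  3.00500144e-01,  1.52161901e+00,  1.84886513e-05,
        1.32070027e+00, -6.66212811e-02]), 'qd': array([-1.89547796e-04, -4.66957745e-04,  1.87714717e-03, -1.95752278e-03,
       -8.94118413e-06,  5.33067569e-04]), 'effort': array([-6.99309003e-04, -5.31808627e+01, -3.52737665e+01,  7.08849868e-02,
        2.43802113e-02, -4.85009537e-05]), 'eef_pos': array([ 148.17057534, -529.49879247,  302.05428557]), 'eef_rot': array([-3.14036980e+00, -9.95366217e-05,  2.72849518e-01]), 'wrist_force': array([-0.25865778, -0.19717825, -0.00244485]), 'moment': array([-0.0029543 , -0.01243863, -0.00780826]), 'finger_force': 0.0, 'finger_gap': 94.17993394998571}
side {'vfov': 49.819689577795806, 'cx': 315.60648299490566, 'cy': 245.04704977630715, 'R': array([[-0.71658265, -0.69716484, -0.02169092],
       [-0.3893203 ,  0.42557984, -0.81689137],
       [ 0.57873916, -0.57692546, -0.57638355]]), 't': array([398.55915441, 274.03839723, 948.53960299])}
top {'vfov': 54.427338216955704, 'cx': 318.2318377284569, 'cy': 236.95171957090767, 'R': array([[ 0.00321679, -0.99990402, -0.01347626],
       [-0.99312262, -0.00161718, -0.11706772],
       [ 0.11703469,  0.01376016, -0.9930325 ]]), 't': array([  45.62469568,  513.01403657, 1105.49314526])}
wrist {'vfov': 67.9207469449174, 'cx': 324.7534961854564, 'cy': 234.35053678123464, 'R': array([[ 0.26938741, -0.96303128, -0.00108373],
       [-0.93396834, -0.26153172,  0.24352474],
       [-0.23480537, -0.06459033, -0.96989408]]), 't': array([-548.87715062,  -24.49120014,  390.3230777 ])}
```

View pics/top0.png

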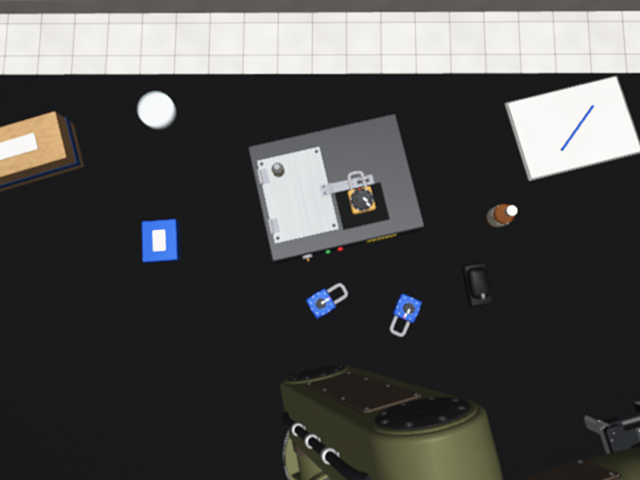

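View pics/side0.png

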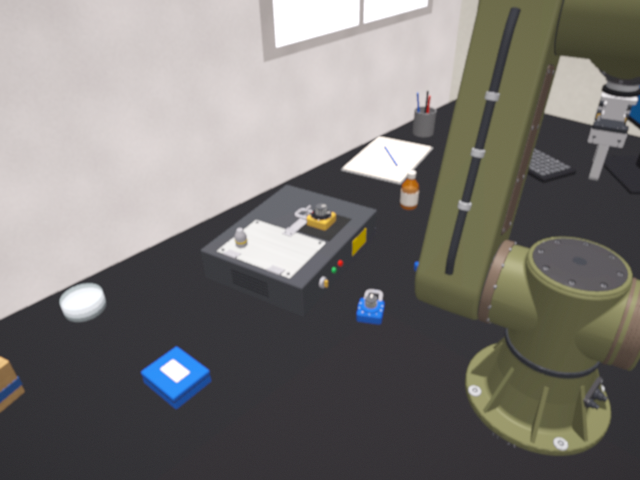

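The top view shows three padlocks: brass on the box at (361,201), and blue look-alikes at (322,302) and (407,306) on the bench. The brass one fits, being on the hasp on the box. The side view shows it at (321,217).

```bash
cat >h.py <<'E'
from cell import *
import cv2,numpy as np
def ray(m,u,v,z):
    f=240/np.tan(np.radians(m['vfov']/2));R=np.array(m['R']);t=np.array(m['t'])
    c=-R.T@t;d=R.T@np.array([(u-m['cx'])/f,(v-m['cy'])/f,1]);return c+d*(z-c[2])/d[2]
def proj(m,X):
    f=240/np.tan(np.radians(m['vfov']/2));p=np.array(m['R'])@X+m['t'];return p[:2]/p[2]*f+[m['cx'],m['cy']]
def brass(im):
    h=cv2.cvtColor(im,cv2.COLOR_RGB2HSV);return cv2.inRange(h,(10,110,90),(28,255,255))
E
python3 - <<'E'
from h import *
im=cv2.imread('pics/top0.png')[:,:,::-1];m=camera_model('top')
k=brass(im);k[:,:330]=0;k[:,390:]=0;k[:170]=0;k[220:]=0
p=np.argwhere(k)[:,::-1];r=cv2.minAreaRect(p.astype(np.float32));print(len(p),r)
print(ray(m,*r[0],117))
b=[ray(m,*q,90) for q in [(249,147),(396,115),(423,226)]];print(b)
a=b[2]-b[1];print('yaw',np.degrees(np.arctan2(-a[1],-a[0])),'bx',np.degrees(np.arctan2(*(b[0]-b[1])[[1,0]]))-90)
cv2.imwrite('pics/c.png',cv2.resize(im[160:230,320:400],(800,700))[:590,:,::-1])
E
```

```text
168 ((361.4411926269531, 199.76473999023438), (24.98116683959961, 24.73863410949707), 75.96376037597656)
[587.69238878 -51.96006815 117.        ]
[array([719.72022895, 210.40118551,  90.        ]), array([ 797.59207549, -137.58901087,   90.        ]), array([ 531.69139281, -195.36002328,   90.        ])]
yaw 12.257884103965196 bx 12.613614045535769
```

View pics/c.png

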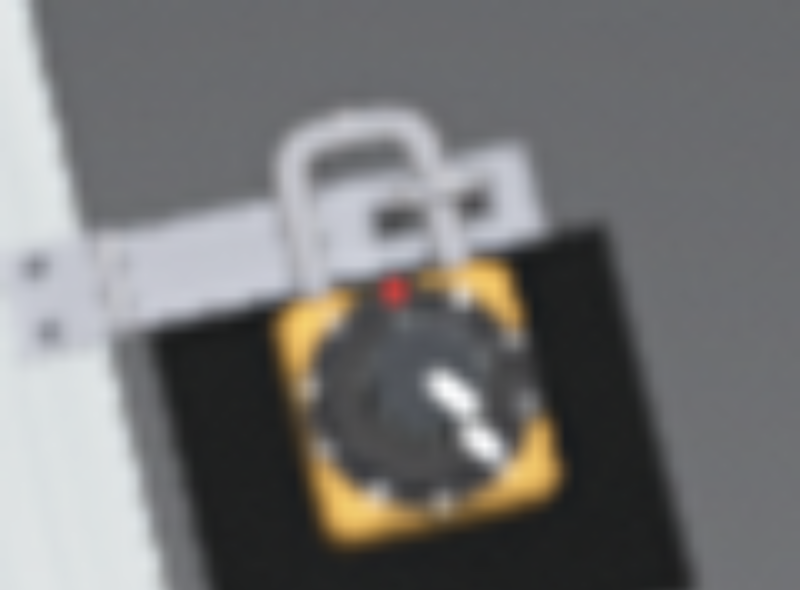

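The crop confirms the brass padlock, with its red mark at (395,292) on the shackle side. The pointer runs to (500,460) from the centre at (425,398), about 144° clockwise of red, so the dial starts at mark four. I'm moving above it now.

Emit:
{"api": "carry_out", "payload": {
  "slide": [
    [0.88,0.956,0.1],
    [0.88,0.956,0.1],
    [0.88,0.956,0.1],
    [0.88,0.956,0.1],
    [0.88,0.956,0.1],
    [0.88,0.956,0.1],
    [0.88,0.956,0.1],
    [0.88,0.956,0.1],
    [0.88,0.956,0.1],
    [0.88,0.956,0.1]
  ],
  "dr": [
    [0,0,0.194],
    [0,0,0.194],
    [0,0,0.194],
    [0,0,0.194],
    [0,0,0.194],
    [0,0,0.194],
    [0,0,0.194],
    [0,0,0.194],
    [0,0,0.194],
    [0,0,0.194]
  ],
  "gripper": [100,100,100,100,100,100,100,100,100,100]
}}

```text
clock: 0.98
eef_pos: [369.3, -289.2, 327.7]
eef_rot: [3.142, -0.0, 1.502]
wrist_force: [-1.0, -0.5, 0.1]
finger_gap: 94.4
finger_force: 0.0
```

Emit:
{"api": "carry_out", "payload": {
  "slide": [
    [0.88,0.956,0],
    [0.88,0.956,0],
    [0.88,0.956,0],
    [0.88,0.956,0],
    [0.88,0.956,0],
    [0.88,0.956,0],
    [0.88,0.956,0],
    [0.88,0.956,0],
    [0.88,0.956,0],
    [0.88,0.956,0]
  ],
  "dr": [
    [0,0,0.194],
    [0,0,0.194],
    [0,0,0.194],
    [0,0,0.194],
    [0,0,0.194],
    [0,0,0.194],
    [0,0,0.194],
    [0,0,0.194],
    [0,0,0.194],
    [0,0,0.194]
  ],
  "gripper": [100,100,100,100,100,100,100,100,100,100]
}}

```text
clock: 1.82
eef_pos: [589.0, -50.0, 326.6]
eef_rot: [-3.141, -0.001, 2.72]
wrist_force: [-0.1, -1.4, 0.0]
finger_gap: 94.1
finger_force: 0.0
```

Emit:
{"api": "carry_out", "payload": {
  "slide": [
    [0,0,0],
    [0,0,0],
    [0,0,0],
    [0,0,0],
    [0,0,0],
    [0,0,0],
    [0,0,0]
  ],
  "dr": [
    [0,0,0.1015],
    [0,0,0.1015],
    [0,0,0.1015],
    [0,0,0.1015],
    [0,0,0.1015],
    [0,0,0.1015],
    [0,0,0.1015]
  ],
  "gripper": [100,100,100,100,100,100,100]
}}

```text
clock: 2.4
eef_pos: [588.2, -51.7, 327.4]
eef_rot: [3.141, -0.0, -2.938]
wrist_force: [-0.2, -1.1, 0.4]
finger_gap: 94.3
finger_force: 0.0
```

```bash
cat >>h.py <<'E'
def look(name):
    s=read_state();m=camera_model('wrist');im=camera('wrist');cv2.imwrite(f'pics/{name}.png',im[:,:,::-1]);np.save('m_%s.npy'%name,m,allow_pickle=True)
    print('t',s['clock'],'tcp',s['eef_pos'].round(1),'yaw',np.degrees(s['eef_rot']).round(2),'j6',s['joints'][5].round(2))
    return m,im
def biggest(k):
    c,_=cv2.findContours(k,cv2.RETR_EXTERNAL,cv2.CHAIN_APPROX_NONE);return max(c,key=cv2.contourArea)
E
python3 - <<'E'
from h import *
m,im=look('w1')
c=biggest(brass(im));print(cv2.contourArea(c),cv2.minAreaRect(c))
print(proj(m,np.array([588,-52,117.])))
E
```

```text
t 2.4 tcp [588.2 -51.7 327.4] yaw [ 1.7999e+02 -2.0000e-02 -1.6831e+02] j6 -1.92
3186.5 ((466.5, 429.5), (345.0, 17.0), 0.0)
[323.48255944 229.87409438]
```

View pics/w1.png

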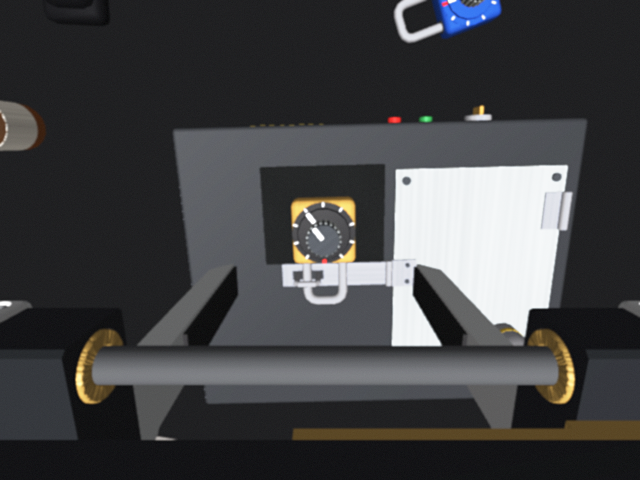

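The wrist view shows the brass lock at (323,231), its shackle and red mark (323,262) pointing down, and the pointer at (305,210), on mark four. Next I measure it precisely.

```bash
cat >>h.py <<'E'
def measure(m,im):
    # lock pose from brass outline (top face z=117) and white/red marks
    h=cv2.cvtColor(im,cv2.COLOR_RGB2HSV);k=brass(im)
    x,y=proj(m,np.array([588,-52,117.])).astype(int);M=np.zeros_like(k);M[y-70:y+70,x-70:x+70]=255;k&=M
    hull=cv2.convexHull(np.argwhere(k)[:,::-1].astype(np.int32))
    pts=np.array([ray(m,*q[0],117)[:2] for q in hull],np.float32)
    r=cv2.minAreaRect(pts);c=np.array(r[0]);print('rect',r)
    red=cv2.inRange(h,(0,150,120),(6,255,255))|cv2.inRange(h,(174,150,120),(180,255,255));red&=M
    rp=ray(m,*np.argwhere(red)[:,::-1].mean(0),117)[:2];d=rp-c;ra=np.degrees(np.arctan2(d[1],d[0]));print('red',rp,ra)
    w=cv2.inRange(h,(0,0,170),(180,60,255))&M
    n,l,st,ce=cv2.connectedComponentsWithStats(w)
    for i in range(1,n):
        if st[i,4]>3:
            p=ray(m,*ce[i],121)[:2]-c;rr=np.hypot(*p)
            if rr<32:print('white',ce[i].round(1),st[i,2:],'r',rr.round(1),'cw mark',(((ra-np.degrees(np.arctan2(p[1],p[0])))%360)/36).round(2))
    return c,ra
E
python3 - <<'E'
from h import *
m=np.load('m_w1.npy',allow_pickle=True).item();im=cv2.imread('pics/w1.png')[:,:,::-1]
measure(m,im)
c=[ray(m,*q,90) for q in [(175,130),(584,121)]];d=c[0]-c[1];print('edge yaw',np.degrees(np.arctan2(d[1],d[0]))+90)
E
```

```text
rect ((588.609130859375, -52.26690673828125), (56.322444915771484, 53.904239654541016), 12.870596885681152)
red [614.27866994 -46.07641269] 13.558619116356773
white [322.5 204. ] [ 4  5 20] r 23.2 cw mark 5.03
white [340.3 209.1] [ 4  5 16] r 23.7 cw mark 6.07
white [309.1 216.3] [13 16 89] r 17.3 cw mark 3.91
white [294.6 224.9] [ 6  4 16] r 24.2 cw mark 2.93
white [351.6 223.7] [ 6  4 19] r 24.6 cw mark 7.11
white [317.5 233.9] [14 15 97] r 5.0 cw mark 1.91
white [295.9 242.7] [ 5  4 16] r 24.6 cw mark 1.92
white [351.5 241.1] [ 6  4 15] r 25.3 cw mark 8.08
white [306.6 256.6] [ 4  4 15] r 25.8 cw mark 0.96
white [341.1 255.6] [ 5  4 14] r 25.9 cw mark 9.05
edge yaw 12.899000886279524
```

Emit:
{"api": "carry_out", "payload": {
  "slide": [
    [0.0017,-0.0025,-0.424],
    [0.0017,-0.0025,-0.424],
    [0.0017,-0.0025,-0.424],
    [0.0017,-0.0025,-0.424],
    [0.0017,-0.0025,-0.424],
    [0.0017,-0.0025,-0.424]
  ],
  "dr": [
    [0,0,0.0027],
    [0,0,0.0027],
    [0,0,0.0027],
    [0,0,0.0027],
    [0,0,0.0027],
    [0,0,0.0027]
  ],
  "gripper": [60,60,50,50,50,50],
  "newtons": 30
}}

```text
clock: 2.95
eef_pos: [589.3, -52.4, 223.7]
eef_rot: [-3.141, 0.002, -2.919]
wrist_force: [-0.5, -0.6, -0.6]
finger_gap: 57.6
finger_force: 0.0
```

Emit:
{"api": "carry_out", "payload": {
  "slide": [
    [0,0,0],
    [0,0,0],
    [0,0,0],
    [0,0,0],
    [0,0,0],
    [0,0,0]
  ],
  "dr": [
    [0,0,0],
    [0,0,0],
    [0,0,0],
    [0,0,0],
    [0,0,0],
    [0,0,0]
  ],
  "gripper": [0,0,0,0,0,0]
}}

```text
clock: 3.45
eef_pos: [588.7, -52.3, 222.1]
eef_rot: [-3.141, 0.001, -2.918]
wrist_force: [-1.2, 0.4, 4.2]
finger_gap: 25.5
finger_force: 30.0
```

Emit:
{"api": "carry_out", "payload": {
  "slide": [
    [0,0,0],
    [0,0,0],
    [0,0,0],
    [0,0,0],
    [0,0,0],
    [0,0,0],
    [0,0,0],
    [0,0,0],
    [0,0,0],
    [0,0,0]
  ],
  "dr": [
    [0,0,-0.018],
    [0,0,-0.036],
    [0,0,-0.054],
    [0,0,-0.072],
    [0,0,-0.09],
    [0,0,-0.108],
    [0,0,-0.126],
    [0,0,-0.144],
    [0,0,-0.162],
    [0,0,-0.18]
  ],
  "gripper": [0,0,0,0,0,0,0,0,0,0]
}}

```text
clock: 4.28
eef_pos: [588.9, -51.8, 222.2]
eef_rot: [3.14, 0.0, 2.229]
wrist_force: [0.7, 3.5, 3.7]
finger_gap: 25.6
finger_force: 30.0
```

Emit:
{"api": "carry_out", "payload": {
  "slide": [
    [0,0,0],
    [0,0,0],
    [0,0,0],
    [0,0,0],
    [0,0,0],
    [0,0,0],
    [0,0,0],
    [0,0,0],
    [0,0,0],
    [0,0,0]
  ],
  "dr": [
    [0,0,-0.018],
    [0,0,-0.036],
    [0,0,-0.054],
    [0,0,-0.072],
    [0,0,-0.09],
    [0,0,-0.108],
    [0,0,-0.126],
    [0,0,-0.144],
    [0,0,-0.162],
    [0,0,-0.18]
  ],
  "gripper": [0,0,0,0,0,0,0,0,0,0]
}}

```text
clock: 5.12
eef_pos: [589.0, -52.3, 222.2]
eef_rot: [3.14, -0.001, 1.098]
wrist_force: [3.5, -0.1, 1.7]
finger_gap: 24.9
finger_force: 30.0
```

Emit:
{"api": "carry_out", "payload": {
  "slide": [
    [0,0,0],
    [0,0,0],
    [0,0,0],
    [0,0,0],
    [0,0,0],
    [0,0,0]
  ],
  "dr": [
    [0,0,-0.015],
    [0,0,-0.03],
    [0,0,-0.04],
    [0,0,-0.04],
    [0,0,-0.04],
    [0,0,-0.04]
  ],
  "gripper": [0,0,0,0,0,0]
}}

```text
clock: 5.62
eef_pos: [589.0, -52.3, 222.1]
eef_rot: [3.14, -0.001, 0.854]
wrist_force: [4.6, -1.3, 4.8]
finger_gap: 25.4
finger_force: 30.0
```

```bash
python3 - <<'E'
from h import *
m,im=look('w2')
s=read_state();print(s['moment'],s['finger_gap'])
measure(m,im)
E
```

```text
t 5.6167 tcp [589.  -52.3 222.1] yaw [ 1.7992e+02 -5.0000e-02  4.8950e+01] j6 0.57
[-0.2122113  -0.92049655 -0.11929981] 24.966195944826342
rect ((587.0084838867188, -53.16997528076172), (81.96701049804688, 79.8144302368164), 48.908966064453125)
red [612.24590073 -47.61069499] 12.422681076268885
white [325.5 234.5] [ 4  8 28] r 27.5 cw mark 9.07
white [298.5 242.5] [ 6  8 31] r 26.5 cw mark 8.17
white [305.3 255.7] [ 15  17 134] r 18.4 cw mark 8.12
white [282.1 264.1] [ 8  5 28] r 24.6 cw mark 7.22
white [367.8 265.3] [ 8  5 27] r 26.4 cw mark 0.85
white [320.5 267.5] [2 2 4] r 9.1 cw mark 8.75
white [329.  267.7] [3 3 7] r 9.5 cw mark 9.55
white [312.8 270.2] [3 3 6] r 9.3 cw mark 7.98
white [337.  270.3] [3 3 7] r 10.7 cw mark 0.26
white [306. 275.] [3 3 7] r 10.4 cw mark 7.24
white [316.3 285. ] [ 19  21 189] r 3.8 cw mark 6.03
white [343.5 274.5] [2 2 4] r 12.3 cw mark 0.82
white [301.2 281. ] [2 3 4] r 11.9 cw mark 6.65
white [348.5 281. ] [2 3 6] r 14.0 cw mark 1.34
white [299.9 309.9] [3 3 8] r 20.5 cw mark 5.07
white [349.6 311.1] [ 4  5 17] r 22.4 cw mark 2.83
white [324.2 319.5] [ 4  4 13] r 21.9 cw mark 3.94
```

The pointer at (305,256) lines up with the eighth mark at (298,242). Now back to six.

Emit:
{"api": "carry_out", "payload": {
  "slide": [
    [0,0,0],
    [0,0,0],
    [0,0,0],
    [0,0,0],
    [0,0,0],
    [0,0,0],
    [0,0,0],
    [0,0,0],
    [0,0,0],
    [0,0,0]
  ],
  "dr": [
    [0,0,0],
    [0,0,0.018],
    [0,0,0.036],
    [0,0,0.054],
    [0,0,0.072],
    [0,0,0.09],
    [0,0,0.108],
    [0,0,0.126],
    [0,0,0.144],
    [0,0,0.162]
  ],
  "gripper": [0,0,0,0,0,0,0,0,0,0]
}}

```text
clock: 6.5
eef_pos: [588.2, -52.1, 222.0]
eef_rot: [-3.14, -0.001, 1.877]
wrist_force: [-5.7, 0.9, 10.2]
finger_gap: 25.2
finger_force: 30.0
```

Emit:
{"api": "carry_out", "payload": {
  "slide": [
    [0,0,0],
    [0,0,0],
    [0,0,0],
    [0,0,0],
    [0,0,0],
    [0,0,0]
  ],
  "dr": [
    [0,0,0.015],
    [0,0,0.03],
    [0,0,0.038],
    [0,0,0.038],
    [0,0,0.038],
    [0,0,0.038]
  ],
  "gripper": [0,0,0,0,0,0]
}}

```text
clock: 7.0
eef_pos: [588.0, -52.2, 222.1]
eef_rot: [-3.14, -0.001, 2.11]
wrist_force: [-6.2, 0.0, 11.0]
finger_gap: 25.2
finger_force: 30.0
```

```bash
python3 - <<'E'
from h import *
m,im=look('w3')
s=read_state();print(s['moment'],s['finger_gap'])
measure(m,im)
E
```

```text
t 7.0 tcp [588.  -52.2 222.1] yaw [-1.7991e+02 -6.0000e-02  1.2089e+02] j6 -0.69
[ 0.00632724  0.98347852 -0.02110712] 25.193699351870904
rect ((589.8292846679688, -55.19126892089844), (80.2294692993164, 77.37245178222656), 30.9488582611084)
red [nan nan] nan
white [325.4 234.4] [ 4  8 29] r 28.5 cw mark nan
white [298.2 242.6] [ 7  8 30] r 27.4 cw mark nan
white [352.2 243. ] [ 7  7 33] r 28.3 cw mark nan
white [305.1 255.6] [ 15  18 132] r 19.3 cw mark nan
white [281.9 264.1] [ 7  5 29] r 25.4 cw mark nan
white [367.7 265.2] [ 8  5 31] r 26.5 cw mark nan
white [320.2 267.6] [3 2 5] r 10.1 cw mark nan
white [328.8 267.8] [3 3 6] r 10.3 cw mark nan
white [312.1 270.1] [3 3 8] r 10.4 cw mark nan
white [336.7 270.1] [4 3 9] r 11.2 cw mark nan
white [305.7 275. ] [3 3 7] r 11.1 cw mark nan
white [316.1 285.2] [ 19  22 196] r 4.0 cw mark nan
white [343.5 274.5] [2 2 4] r 12.5 cw mark nan
white [300.6 281.2] [2 3 5] r 12.6 cw mark nan
white [347.9 281.1] [3 3 8] r 13.6 cw mark nan
white [299.9 309.9] [3 3 8] r 19.9 cw mark nan
white [349.6 311.3] [ 4  6 18] r 21.6 cw mark nan
white [323.9 319.7] [ 5  5 16] r 21.0 cw mark nanh.py:24: RuntimeWarning: Mean of empty slice.
  rp=ray(m,*np.argwhere(red)[:,::-1].mean(0),117)[:2];d=rp-c;ra=np.degrees(np.arctan2(d[1],d[0]));print('red',rp,ra)
  ret = um.true_divide(
```

Emit:
{"api": "carry_out", "payload": {
  "slide": [
    [0,0,0],
    [0,0,0],
    [0,0,0],
    [0,0,0],
    [0,0,0.12],
    [0,0,0.28],
    [0,0,0.424],
    [0,0,0.424],
    [0,0,0.424]
  ],
  "dr": [
    [0,0,0],
    [0,0,0],
    [0,0,0],
    [0,0,0],
    [0,0,0],
    [0,0,0.02],
    [0,0,0.04],
    [0,0,0.06],
    [0,0,0.08]
  ],
  "gripper": [60,60,60,60,100,100,100,100,100]
}}

```text
clock: 7.8
eef_pos: [588.9, -52.3, 329.9]
eef_rot: [3.14, 0.003, 2.615]
wrist_force: [-0.2, 1.2, -0.7]
finger_gap: 81.8
finger_force: 0.0
```

Emit:
{"api": "carry_out", "payload": {
  "slide": [
    [0,0,0],
    [0,0,0],
    [0,0,0],
    [0,0,0],
    [0,0,0],
    [0,0,0],
    [0,0,0],
    [0,0,0],
    [0,0,0]
  ],
  "dr": [
    [0,0,0.02],
    [0,0,0.04],
    [0,0,0.06],
    [0,0,0.08],
    [0,0,0.1],
    [0,0,0.12],
    [0,0,0.12],
    [0,0,0.12],
    [0,0,0.12]
  ],
  "gripper": [100,100,100,100,100,100,100,100,100]
}}

```text
clock: 8.55
eef_pos: [588.6, -52.3, 327.5]
eef_rot: [3.141, -0.0, -2.925]
wrist_force: [-0.2, -0.3, 0.2]
finger_gap: 93.7
finger_force: 0.0
```

```bash
python3 - <<'E'
from h import *
m,im=look('w4')
measure(m,im)
E
```

```text
t 8.55 tcp [588.6 -52.3 327.5] yaw [ 1.7999e+02 -2.0000e-02 -1.6757e+02] j6 -1.94
rect ((587.0692138671875, -52.8309211730957), (56.14690017700195, 54.22157669067383), 12.426995277404785)
red [613.2101738  -47.29888027] 11.948839652850834
white [323.7 201.2] [ 4  6 17] r 23.5 cw mark 4.99
white [306.1 207.1] [ 5  5 18] r 23.5 cw mark 3.95
white [337.4 213.5] [12 17 91] r 17.6 cw mark 6.11
white [295.3 221.6] [ 6  4 18] r 24.3 cw mark 2.92
white [352.1 221.9] [ 5  4 16] r 24.4 cw mark 7.07
white [328.9 230.9] [13 15 99] r 4.7 cw mark 7.96
white [295.6 239.5] [ 6  4 17] r 25.0 cw mark 1.92
white [351.5 239.5] [ 6  4 16] r 24.9 cw mark 8.06
white [306.5 253.5] [ 4  4 14] r 25.5 cw mark 0.95
white [340.5 253.7] [ 4  5 15] r 25.5 cw mark 9.04
```

The dial stands at six. Next I grip the body.

Emit:
{"api": "carry_out", "payload": {
  "slide": [
    [-0.006,-0.002,-0.15],
    [-0.006,-0.002,-0.3],
    [-0.006,-0.002,-0.42],
    [-0.006,-0.002,-0.5],
    [-0.006,-0.002,-0.53],
    [-0.006,-0.002,-0.53],
    [-0.006,-0.002,-0.53]
  ],
  "dr": [
    [0,0,0],
    [0,0,0],
    [0,0,0],
    [0,0,0],
    [0,0,0],
    [0,0,0],
    [0,0,0]
  ],
  "gripper": [100,100,100,100,100,100,100]
}}

```text
clock: 9.18
eef_pos: [587.5, -52.9, 196.2]
eef_rot: [-3.141, 0.001, -2.922]
wrist_force: [0.1, -0.3, 1.1]
finger_gap: 94.0
finger_force: 0.0
```

Emit:
{"api": "carry_out", "payload": {
  "slide": [
    [0,0,0],
    [0,0,0],
    [0,0,0],
    [0,0,0],
    [0,0,0],
    [0,0,0],
    [0,0,0]
  ],
  "dr": [
    [0,0,0],
    [0,0,0],
    [0,0,0],
    [0,0,0],
    [0,0,0],
    [0,0,0],
    [0,0,0]
  ],
  "gripper": [40,40,40,40,40,40,40],
  "newtons": 40
}}

```text
clock: 9.77
eef_pos: [587.1, -52.8, 195.3]
eef_rot: [-3.141, 0.0, -2.92]
wrist_force: [-0.7, -0.7, 0.2]
finger_gap: 54.1
finger_force: 40.0
```

Emit:
{"api": "carry_out", "payload": {
  "slide": [
    [0,0,0.004],
    [-0.016,-0.0035,0.004],
    [-0.031,-0.007,0.004],
    [-0.047,-0.0105,0.004],
    [-0.062,-0.014,0.004],
    [-0.078,-0.0174,0.004],
    [-0.078,-0.0174,0.004]
  ],
  "dr": [
    [0,0,0],
    [0,0,0],
    [0,0,0],
    [0,0,0],
    [0,0,0],
    [0,0,0],
    [0,0,0]
  ],
  "gripper": [40,40,40,40,40,40,40]
}}

```text
clock: 10.35
eef_pos: [566.9, -57.3, 196.1]
eef_rot: [3.141, -0.0, -2.921]
wrist_force: [0.9, -0.2, -2.4]
finger_gap: 53.8
finger_force: 40.0
```

Emit:
{"api": "carry_out", "payload": {
  "slide": [
    [-0.01,-0.002,0],
    [-0.02,-0.0044,0],
    [-0.02,-0.0044,0],
    [-0.02,-0.0044,0]
  ],
  "dr": [
    [0,0,0],
    [0,0,0],
    [0,0,0],
    [0,0,0]
  ],
  "gripper": [40,40,40,40]
}}

```text
clock: 10.68
eef_pos: [562.5, -58.3, 196.2]
eef_rot: [3.142, -0.0, -2.92]
wrist_force: [0.4, -0.7, -4.3]
finger_gap: 54.0
finger_force: 40.0
```

Emit:
{"api": "carry_out", "payload": {
  "slide": [
    [-0.006,-0.0013,0],
    [-0.012,-0.0027,0],
    [-0.012,-0.0027,0]
  ],
  "dr": [
    [0,0,0],
    [0,0,0],
    [0,0,0]
  ],
  "gripper": [40,40,40]
}}

```text
clock: 10.93
eef_pos: [560.8, -58.7, 196.7]
eef_rot: [-3.141, 0.005, -2.92]
wrist_force: [14.0, 2.9, -7.9]
finger_gap: 54.0
finger_force: 40.0
```

```bash
python3 - <<'E'
from h import *
m,im=look('w5');print(read_state()['wrist_force'])
x,y=proj(m,np.array([620,-50,105.])).astype(int);print(x,y)
a=im[max(0,y-130):y+130,x-150:x+150]
b=camera('side');p=proj(camera_model('side'),np.array([600,-50,110.])).astype(int);print(p)
c=b[p[1]-45:p[1]+45,p[0]-50:p[0]+50]
cv2.imwrite('pics/c5.png',np.hstack([cv2.resize(a,(400,int(400*a.shape[0]/a.shape[1])))[:346],cv2.resize(c,(390,346))])[:,:,::-1] if a.shape[0]>=259 else a[:,:,::-1])
E
```

```text
t 10.9333 tcp [560.8 -58.7 196.7] yaw [-179.95    0.27 -167.32] j6 -1.96
[13.96092491  2.60386107 -8.25371858]
315 381
[316 216]
```

View pics/c5.png

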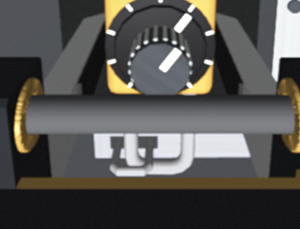

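The wrist view (shackle near (150,150) in the crop) and the 14 N stop after 28 mm show the shackle fully out. Now forward 40 mm.

Emit:
{"api": "carry_out", "payload": {
  "slide": [
    [0.02,0.0044,0],
    [0.04,0.0088,0],
    [0.06,0.0132,0],
    [0.08,0.0176,0],
    [0.1,0.022,0],
    [0.12,0.0264,0],
    [0.14,0.0308,0],
    [0.162,0.0356,0],
    [0.162,0.0356,0],
    [0.162,0.0356,0]
  ],
  "dr": [
    [0,0,0],
    [0,0,0],
    [0,0,0],
    [0,0,0],
    [0,0,0],
    [0,0,0],
    [0,0,0],
    [0,0,0],
    [0,0,0],
    [0,0,0]
  ],
  "gripper": [40,40,40,40,40,40,40,40,40,40]
}}

```text
clock: 11.87
eef_pos: [600.2, -50.0, 196.0]
eef_rot: [3.142, -0.0, -2.92]
wrist_force: [0.5, -0.8, -3.6]
finger_gap: 53.8
finger_force: 40.0
```

```bash
python3 - <<'E'
from h import *
m,im=look('w6');print(read_state()['wrist_force'],camera_model('wrist')['t'])
b=camera('side');p=proj(camera_model('side'),np.array([620,-50,110.])).astype(int)
c=b[p[1]-40:p[1]+40,p[0]-53:p[0]+53]
a=im[200:440,160:480]
cv2.imwrite('pics/c6.png',np.hstack([cv2.resize(a,(400,300),interpolation=3),cv2.resize(c,(398,300),interpolation=2)])[:,:,::-1])
E
```

```text
t 11.8667 tcp [600.2 -50.  196. ] yaw [ 1.8000e+02 -1.0000e-02 -1.6732e+02] j6 -1.94
[ 0.19111126 -0.29812447 -2.45740063] [ 179.66708792 -557.35212634  146.91789372]
```

View pics/c6.png

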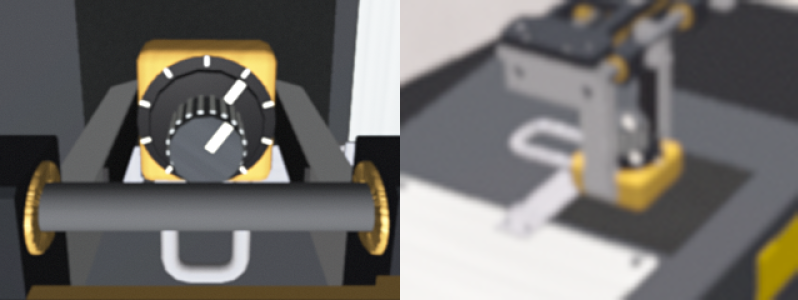

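The lock is forward and the shackle still out (U at (205,255) in the left crop). Contact force is near zero, so I'll lift slowly first.

Emit:
{"api": "carry_out", "payload": {
  "slide": [
    [0,0,0.012],
    [0,0,0.024],
    [0,0,0.036],
    [0,0,0.048],
    [0,0,0.048]
  ],
  "dr": [
    [0,0,0],
    [0,0,0],
    [0,0,0],
    [0,0,0],
    [0,0,0]
  ],
  "gripper": [40,40,40,40,40]
}}

```text
clock: 12.38
eef_pos: [600.3, -50.0, 209.1]
eef_rot: [-3.141, 0.001, -2.92]
wrist_force: [-0.3, 1.0, -2.7]
finger_gap: 53.7
finger_force: 40.0
```

No obstruction over 12 mm, which is beyond the loop's 4 mm of play, so the shackle is free of the staple.

Emit:
{"api": "carry_out", "payload": {
  "slide": [
    [0,0,0.06],
    [0,0,0.15],
    [0,0,0.25],
    [0,0,0.35],
    [0,0,0.45],
    [0,0,0.52],
    [0,0,0.56],
    [0,0,0.56],
    [0,0,0.56],
    [0,0,0.56]
  ],
  "dr": [
    [0,0,0],
    [0,0,0],
    [0,0,0],
    [0,0,0],
    [0,0,0],
    [0,0,0],
    [0,0,0],
    [0,0,0],
    [0,0,0],
    [0,0,0]
  ],
  "gripper": [40,40,40,40,40,40,40,40,40,40]
}}

```text
clock: 13.22
eef_pos: [599.9, -50.0, 346.5]
eef_rot: [3.141, -0.002, -2.92]
wrist_force: [-0.9, -0.1, -3.3]
finger_gap: 53.8
finger_force: 40.0
```

Emit:
{"api": "carry_out", "payload": {
  "slide": [
    [0,0,0],
    [0,0,0],
    [0,0,0],
    [0,0,0],
    [0,0,0],
    [0,0,0]
  ],
  "dr": [
    [0,0,0],
    [0,0,0],
    [0,0,0],
    [0,0,0],
    [0,0,0],
    [0,0,0]
  ],
  "gripper": [40,40,40,40,40,40]
}}

```text
clock: 13.72
eef_pos: [600.1, -50.0, 348.1]
eef_rot: [3.142, -0.0, -2.92]
wrist_force: [-0.0, 0.5, -2.4]
finger_gap: 53.5
finger_force: 40.0
```

```bash
python3 - <<'E'
from h import *
m,im=look('w7');print(read_state()['wrist_force'],abs(read_state()['qd']).max())
b=camera('side');p=proj(camera_model('side'),np.array([620,-50,200.])).astype(int)
c=b[p[1]-60:p[1]+60,p[0]-80:p[0]+80]
a=im[200:440,160:480]
cv2.imwrite('pics/c7.png',np.hstack([cv2.resize(a,(400,300),interpolation=3),cv2.resize(c,(400,300),interpolation=2)])[:,:,::-1])
E
```

```text
t 13.7167 tcp [600.1 -50.  348.1] yaw [ 180.     -0.   -167.33] j6 -1.94
[-0.26032402 -0.29153331 -3.80356987] 0.0010092147702893824
```

View pics/c7.png

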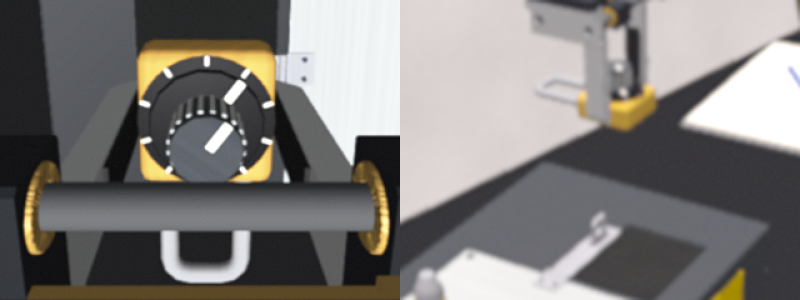

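The opened lock hangs level and still about 15 cm above the box, at (620,100) in the crop. The bare staple is at (597,225).

```bash
python3 -c "
from cell import *
print(sign_off())"
```

```text
the job is handed in; nothing more can be done
None
```

The padlock is open (dial clockwise to eight, then back to six) and off the staple, held level and still with its dial up about 15 cm above the box; the job was handed in at about 14 s, with no bystanders touched.

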